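# Dial open the master-model drawer

## Robot

A 6-joint arm with a two-finger parallel gripper is mounted at the origin on a cart in front of the work surface, level with it; the furniture and walls round the work are solid. World frame = base frame: x ahead of the robot, y to its left, z up, the work surface at z = 0. Lengths are in mm, angles in rad, forces in N, time in s.
With the tool pointing down it reaches from about 350 to 775 mm from the base axis. Payload 7.3 kg.
Tool frame: the origin (TCP) lies at the very end of the fingers, on their centre line; the grasp point (between the pads) lies 19 mm behind it; z points along the fingers, x is the direction in which the jaws open and shut, and the axes are right-handed (so a half turn about z gives the same grasp; the last joint's range is limited). The gripper opens to 92 mm and grips with 3 to 60 N. Pads are 19 mm wide; open, the fingers measure 130 mm over their backs; the gripper's body (75 mm by 190 mm) begins 47 mm behind the grasp point.
Start: joints at [0.98, 0.342, 1.524, -0, 1.275, -0.146], TCP at [225.884, 473.942, 226.741] pointing down, gripper open.
Joint ranges: [-2.53, 2.53], [-0.77, 2.02], [0.04, 2.7], [-1, 4.14], [0.28, 2.66], [-3.11, 3.11]. Speed limits (rad/s): [2.57, 2.57, 3.14, 3.14, 3.14, 3.14].

## Interface

Orientations are given as [roll, pitch, yaw] about the fixed x, y, z axes, in that order (R = Rz(yaw) Ry(pitch) Rx(roll)).
In Python, from plant import bot, capture, camera_params gives the robot as it stands.
- The arm moves only by the shell command python3 -m jog 'ROWS' [OPENING]. ROWS is a JSON object of lists of equal length, an entry for each row: "xyz": the shift along the world's x, y, z as a fraction of full scale, a list of three; "angular": the turn, a rotation vector about the world's x, y, z as a fraction of full scale, a list of three. In form: {"xyz": [[x, y, z], ...], "angular": [[wx, wy, wz], ...]}. A call has 1 to 10 rows; each row shifts and turns the pose as measured when the row begins; what a row does not reach is not made up. Full scale, the value 1, is 2 cm for a shift and 6 degrees for a turn. A row lasts 1/10 s, in which the tool goes at most 50 mm and 8.59 degrees, less where a joint would pass 70% of its speed; a pose out of reach is approached as far as the arm can. A call with a number of a shift or a turn outside -1 to 1 is refused whole. A call with a gripper value outside its range is refused whole. OPENING is the closure, from -1 (fully open) to 1 (shut), set as the call begins (- or left out, the last holds). The fingers move at their own pace and stop on an object; the grip force is fixed at half the most. Time passes only in rows, so rows that do not move let the fingers close. It gives the time, the measured TCP pose, the force and the opening at its end, in the units of the state.
- bot.get_obs(): the state, without advancing time (a new reading comes with each control period).
- capture(name): name is "side" or "top" or "wrist"; returns the picture (400x640x3 uint8, red, green, blue); there is no depth.
- camera_params(name): a dict with "fx", "fy", "cx", "cy" (pixels), "k1" (the pictures are not rectified: a ray, as slopes to the right and down, at radius r is drawn at 1 + k1 r^2 times it, then the intrinsics apply), "rvec" (rotation vector, rad) and "tvec" (3), from world to camera coordinates, as OpenCV has them. Camera axes: x right, y down, z forward; pixel columns grow to the right and rows downward; lengths in mm; the calibration is good to about 2 mm. A picture is of the moment at which its call begins: read the wrist's pose just before it. camera_params takes no time and is no camera call; for the wrist camera it gives the pose at the moment of the call.
- bot.close_job(): hands the job in, once; it reports no verdict.
The state is a dict: "time": time; "joint_positions": joint angles; "dq": joint speeds; "tau": joint torques, N m; "tool_pos": TCP position; "tcp_rot": TCP orientation; "contact_force": force on the tool from outside, world axes, zero at the start; "moment": the same for the moment, N m; "grip_width": finger opening in mm.
Only numpy, scipy, OpenCV 4.12 (cv2) and the standard library are available. Lean on these libraries where they do the work, as an engineer would, in place of code of your own. Each camera call takes 0.05 s, during which the arm holds its last target.

## Task

The combination dial of the small steel drawer box has slipped on its spindle, so its numbers now count from the stop. Turn the dial right (clockwise) gently until you feel it come up against its stop, without forcing it; from there turn it left three divisions of the scale, then right one division. Then pull the drawer out to its end and leave it open; do not disturb the things standing round the box.

Things in the scene. Friction and masses are not known exactly. Their poses are not given: they have to be found in the camera images.
- strongbox: grey box fixed to the bench, 150 x 140 x 66 mm (x, y, z). Origin: centre of its underside; x points from the drawer front (-x face) to the back, z up. The dial stands on its top, its axis through the centre, amid a flat aluminium scale disc (86 mm across, 3 mm thick) with 16 equal black divisions, 22.5 degrees (0.393 rad) apart, every fourth longer
- dial (a joint): dial angle in rad: grows to the left (anticlockwise from above), falls to the right; at 0 its white pointer nib looks to the box's -x side. It does not tell where the stop is: from the start that lies 0.6 to 1.3 rad to the right. Turning takes 0.04 to 0.06 N m. Each of the three turns must be right to about 0.12 rad or the drawer stays locked; after an error begin again at the stop
- dial_grip (a point): centre of the dial's black grip bar, on the dial's axis, 101 mm above the bench. The bar is 46 mm long, 14 mm wide, 38 mm tall (from 77 to 115 mm above the bench) and turns with the dial; below it is a round skirt 60 mm across. x of the point points along the bar, away from the pointer end (along the box's x at dial = 0)
- stop_give (a joint): how far the spring-backed stop has been pushed, in rad: 0 while the dial is clear of it; 3 N m per rad while the dial leans on it. Above 0.11 (0.33 N m) the stop counts as forced. A small light-grey tab at the back rim of the scale disc moves with it. When the dial is let go the stop pushes it back to 0.01 to 0.02
- drawer (a joint): how far the drawer is pulled out in m, 0 shut, 0.050 at its end. Locked it has about 1 mm of play. Unlocked it slides along the box's -x with about 2 N of friction and stays where it is left
- drawer_grip (a point): centre of the drawer's upright handle post, 47 mm above the bench, 30 mm in front of the drawer front. The post is 14 mm along x, 12 mm along y, and stands from 24 to 66 mm above the bench; a 10 mm stem joins it to the front. Axes as the box's. Pinch it from above across y
- jar_talc_mid (a point): bystander: white jar with a screw lid, 39 mm across, 62 mm tall, left of the box; point at its centre
- wax_tube_mid (a point): bystander: upright tube of carving wax, 28 mm across, 60 mm tall, behind the box to the left; point at its centre
- wax_block_b_mid (a point): bystander: sawn block of carving wax, 42 x 55 x 24 mm, right of the box; point at its centre

How it is judged:
By the outcome, as a careful person would: the job done as asked, in the order asked, and still so for the second after the job is handed in, with the robot touching nothing.
It also fails if it takes over 61 s, if anything falls off the work surface, if the arm or the gripper's body presses on something with over 40 N, if the wrist force passes 120 N, or if a joint passes its speed limit or range.

## Working session

There is one attempt and no reset: what is moved stays moved. The work goes in short steps, Python scripts to look and compute and a shell command to move; the robot and the scene stay as the last step left them, time stands still between calls to the robot, and variables do not carry over. Pictures are saved under pics/ and viewed, and the job is handed in when it is done.

```bash
mkdir -p pics; ls
python3 - <<'E'
from plant import bot,capture,camera_params
import cv2
print(bot.get_obs())
for n in("side","top","wrist"):
    print(n,camera_params(n))
    cv2.imwrite(f"pics/{n}0.png",cv2.cvtColor(capture(n),cv2.COLOR_RGB2BGR))
E
```

```text
pics
{'time': 0.0, 'joint_positions': array([ 9.80009289e-01,  3.42706208e-01,  1.52504928e+00, -2.79239085e-05,
        1.27539838e+00, -1.46003595e-01]), 'dq': array([-2.25511193e-03,  4.49211487e-05,  3.50151493e-04, -5.54519391e-04,
       -1.97582923e-03,  6.63005910e-04]), 'tau': array([-4.10248185e-05, -4.31236124e+01, -2.44217938e+01,  7.16508483e-02,
        5.60653768e-02, -1.59213514e-04]), 'tool_pos': array([225.63847408, 473.56877087, 226.04227878]), 'tcp_rot': array([-3.14139194e+00,  1.54849288e-03,  1.12602119e+00]), 'contact_force': array([ 0.01847942, -0.41477287, -0.3185643 ]), 'moment': array([ 0.05037056,  0.07740483, -0.00071778]), 'grip_width': 91.75785956395669}
side {'fx': 414.7707961864657, 'fy': 414.7707961864657, 'cx': 321.217382880698, 'cy': 197.0792218132711, 'k1': -0.07341364096948655, 'rvec': array([ 1.9957826 , -0.09771752,  0.08671443]), 'tvec': array([-600.73449671,  148.50799225,  714.75554678])}
top {'fx': 482.78258386218505, 'fy': 482.78258386218505, 'cx': 315.7882004157385, 'cy': 194.50699910596083, 'k1': -0.12172960119892517, 'rvec': array([ 2.10378407, -2.12152858,  0.20478666]), 'tvec': array([137.141152  , 636.28430885, 811.41589343])}
wrist {'fx': 321.45213355040147, 'fy': 321.45213355040147, 'cx': 320.56776122999867, 'cy': 199.6488066501719, 'k1': -0.056541814534769225, 'rvec': array([-2.43262748, -1.53280729, -0.23198437]), 'tvec': array([-524.50819352,  -36.81559638,  392.54153158])}
```

View pics/top0.png

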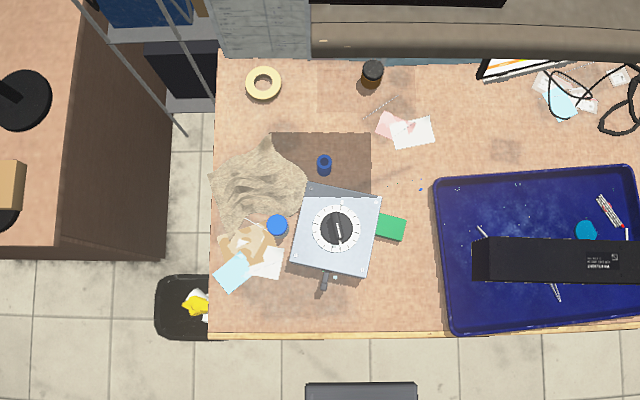

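View pics/side0.png

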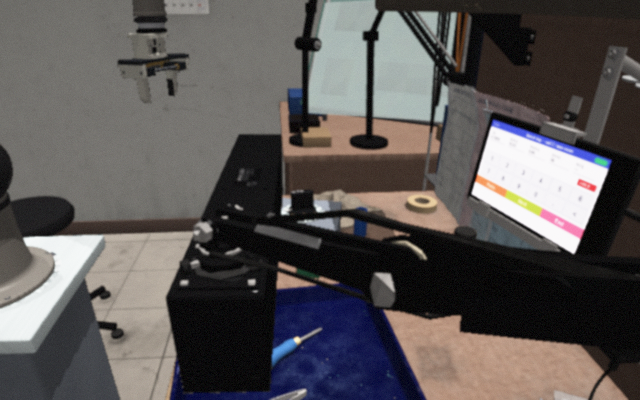

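View pics/wrist0.png

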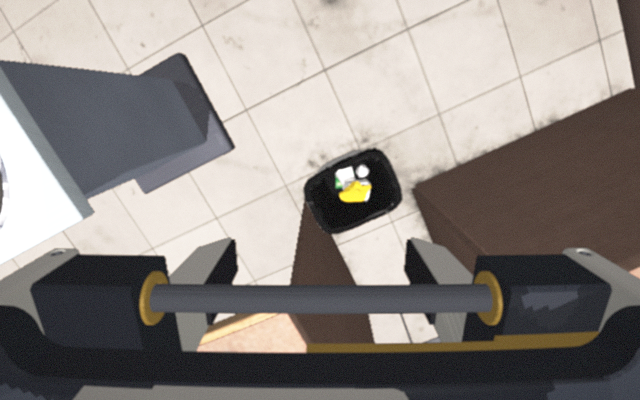

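The top view shows the box at about (335,237), with the dial at (336,229), the handle post at (323,285), the talc jar at (277,225), the wax tube at (324,164) and the green block at (390,227). The side view is mostly blocked. I'll zoom in on the top view.

```bash
python3 - <<'E'
import cv2
i=cv2.imread("pics/top0.png")
cv2.imwrite("pics/top0z.png",cv2.resize(i[145:305,255:415],None,fx=3.75,fy=3.75,interpolation=cv2.INTER_CUBIC))
E
cat > h.py <<'E'
import numpy as np,cv2
from plant import bot,capture,camera_params
def ray(p,px):
    K=np.array([[p['fx'],0,p['cx']],[0,p['fy'],p['cy']],[0,0,1]])
    # radial: drawn = s*(1+k1 r^2)
    n=cv2.undistortPoints(np.array([[px]],float),K,np.array([p['k1'],0,0,0,0.]))[0,0]
    R=cv2.Rodrigues(p['rvec'])[0]
    return -R.T@p['tvec'],R.T@np.array([n[0],n[1],1])
def onz(p,px,z):
    o,d=ray(p,px);return o+d*(z-o[2])/d[2]
def proj(p,P):
    K=np.array([[p['fx'],0,p['cx']],[0,p['fy'],p['cy']],[0,0,1]])
    return cv2.projectPoints(np.array(P,float).reshape(-1,3),p['rvec'],p['tvec'],K,np.array([p['k1'],0,0,0,0.]))[0][:,0]
def snap(n,f,crop=None,s=1):
    p=camera_params(n);im=cv2.cvtColor(capture(n),cv2.COLOR_RGB2BGR);cv2.imwrite('pics/'+f+'_raw.png',im)
    if crop: x0,x1,y0,y1=crop;im=im[y0:y1,x0:x1]
    cv2.imwrite('pics/'+f+'.png',cv2.resize(im,None,fx=s,fy=s,interpolation=cv2.INTER_CUBIC));return p
E
```

```text
(no output)
```

View pics/top0z.png

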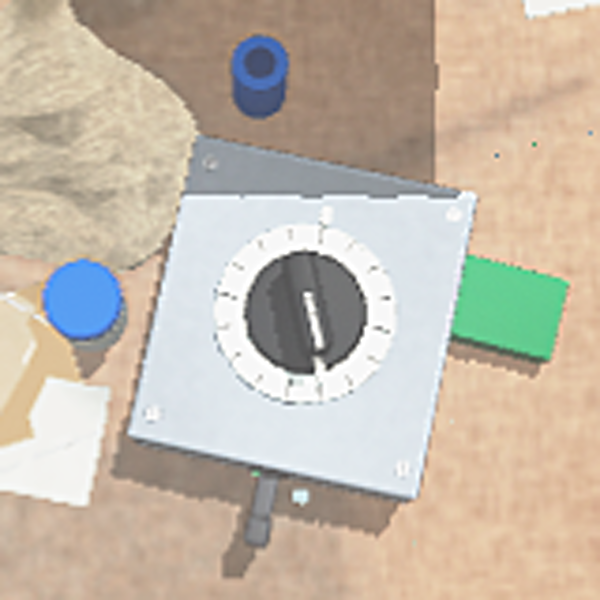

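Zoomed view: the box top's corners are at about (198,137), (475,193), (415,497) and (130,437) in zoom pixels. The bar's white line runs (307,293) to (318,345), with the nib at (320,365). The tab is at (327,215) and the post top at (258,525).

Run:
```python
from h import *
p=camera_params("top")
z=lambda u,v:(255+(u+.5)/3.75-.5,145+(v+.5)/3.75-.5)
BL,BR,FR,FL=[onz(p,z(*q),66)[:2] for q in((198,137),(475,193),(415,497),(130,437))]
print(BL,BR,FR,FL)
c=(BL+BR+FR+FL)/4
for a,b in((FL,BL),(FR,BR),(BR,BL),(FR,FL)): d=b-a;print(np.linalg.norm(d),np.degrees(np.arctan2(d[1],d[0])))
print('c',c)
print('disc centre', onz(p,z(305,313),69)[:2])
a=onz(p,z(318,345),115);b=onz(p,z(307,293),115);d=(b-a)[:2];print('line',a,b,np.degrees(np.arctan2(d[1],d[0])),np.linalg.norm(d))
print('nib',onz(p,z(320,365),77))
print('tab',onz(p,z(327,215),69))
print('post',onz(p,z(262,520),66), onz(p,z(258,530),66))
print('jar',onz(p,z(83,298),62)); print('tube',onz(p,z(260,63),60)); print('block',[onz(p,z(*q),24)[:2] for q in((567,282),(550,360))])
# black case
print('case', [onz(p,q,100)[:2] for q in((472,238),(472,280))])
```

```text
[662.06261739 146.81755373] [633.07782439  13.08628163] [488.09166072  45.89958776] [517.33691591 179.50795236]
148.37179931031366 -12.728273730370375
148.65295393299104 -12.752363363841763
136.83629402085293 77.77091439405235
136.77163464189914 77.6533723212081
c [575.1422546   96.32784387]
disc centre [575.13976686  96.2958237 ]
line [554.60332653  92.30184541 115.        ] [578.1555883   96.86713468 115.        ] 10.969976377925873 23.990641941311598
nib [549.50384097  89.92469109  77.        ]
tab [622.38116373  85.00578667  69.        ]
post [478.15441781 117.71677476  66.        ] [473.53764302 119.63282494  66.        ]
jar [584.20098426 202.49204615  62.        ]
tube [700.65600516 116.21258104  60.        ]
block [array([595.35348811, -37.38090314]), array([556.1450267 , -27.21469741])]
case [array([ 551.04332811, -137.73604978]), array([ 479.19985972, -133.31708457])]
```

```bash
python3 -m jog '{"xyz":[[0.85,-0.92,0],[0.85,-0.92,0],[0.85,-0.92,0],[0.85,-0.92,0],[0.85,-0.92,0],[0.85,-0.92,0],[0.85,-0.92,0],[0.85,-0.92,0],[0.85,-0.92,0],[0.85,-0.92,0]],"angular":[[0,0,0.32],[0,0,0.32],[0,0,0.32],[0,0,0.32],[0,0,0.32],[0,0,0.32],[0,0,0.32],[0,0,0.32],[0,0,0.32],[0,0,0.32]]}' -1
```

```text
time: 1.15
tool_pos: [397.8, 283.2, 223.5]
tcp_rot: [-3.137, 0.005, 1.48]
contact_force: [0.6, -0.1, 0.1]
grip_width: 91.4
```

```bash
python3 -m jog '{"xyz":[[0.88,-0.93,-0.1],[0.88,-0.93,-0.1],[0.88,-0.93,-0.1],[0.88,-0.93,-0.1],[0.88,-0.93,-0.1],[0.88,-0.93,-0.1],[0.88,-0.93,-0.1],[0.88,-0.93,-0.1],[0.88,-0.93,-0.1],[0.88,-0.93,-0.1]],"angular":[[0,0,0.3],[0,0,0.3],[0,0,0.3],[0,0,0.3],[0,0,0.3],[0,0,0.3],[0,0,0.3],[0,0,0.3],[0,0,0.3],[0,0,0.3]]}'
python3 - <<'E'
from h import *
print(bot.get_obs()['tool_pos'],bot.get_obs()['tcp_rot']);p=snap("wrist","w1");print(p); print(proj(p,[[575,96.3,69],[575,96.3,115]]))
E
```

```text
time: 2.15
tool_pos: [578.9, 88.1, 200.3]
tcp_rot: [-3.132, 0.005, 1.808]
contact_force: [-0.5, -0.4, -0.3]
grip_width: 91.9
[578.93888171  88.13548209 200.25549876] [-3.13213808  0.00504408  1.80767417]
{'fx': 321.45213355040147, 'fy': 321.45213355040147, 'cx': 320.56776122999867, 'cy': 199.6488066501719, 'k1': -0.056541814534769225, 'rvec': array([-1.81789373, -2.30673104, -0.33627635]), 'tvec': array([  50.09382394, -586.66837651,  198.1052432 ])}
[[330.62796722 188.91648556]
 [332.05726337 203.75283647]]
```

View pics/w1.png

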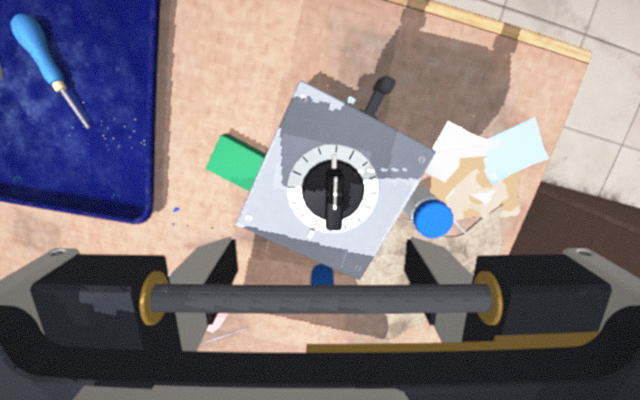

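The wrist view shows the dial at about (334,190) with the bar nearly vertical, which means nearly perpendicular to the jaws. The tab is at (311,234). I'll zoom to measure.

Run:
```python
import cv2
i=cv2.imread("pics/w1_raw.png")
cv2.imwrite("pics/w1z.png",cv2.resize(i[130:250,274:394],None,fx=5,fy=5,interpolation=cv2.INTER_CUBIC))
```

```text
(no output)
```

View pics/w1z.png

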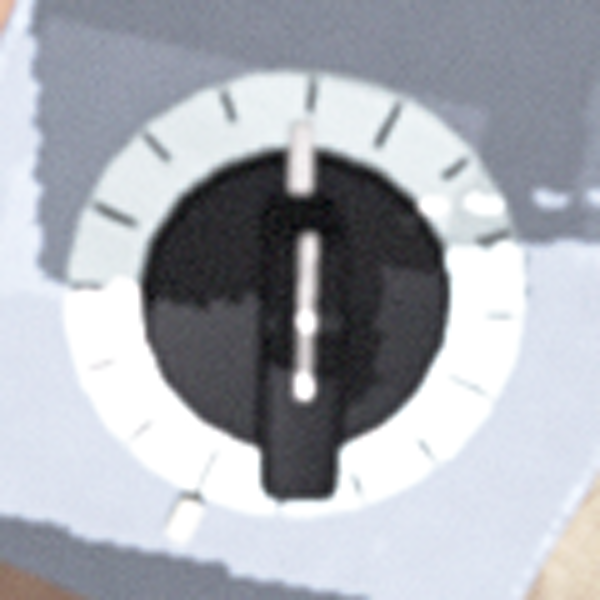

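Run:
```python
from h import *
p=camera_params("wrist")
z=lambda u,v:(274+(u+.5)/5-.5,130+(v+.5)/5-.5)
c=onz(p,z(296,294),69);n=onz(p,z(300,155),77);a=onz(p,z(312,235),115);b=onz(p,z(305,390),115);l=onz(p,z(395,120),69);t=onz(p,z(185,515),69)
an=lambda d:np.degrees(np.arctan2(d[1],d[0]))
print(c,n,a,b,an(c-n),an(b-a),an(c-l),an(t-c))
print(onz(p,z(300,485),115), bot.get_obs()['time'])
```

```text
[576.41625328  94.6932996   69.        ] [549.57133886  88.45651233  77.        ] [555.11063218  90.53017676 115.        ] [579.92981731  95.67595634 115.        ] 13.079305979551481 11.713222101879092 -14.863059467924655 -11.913175228551308
[595.90937037  98.87734085 115.        ] 2.2
```

```bash
python3 -m jog '{"xyz":[[-0.16,0.37,0],[0,0,-0.7],[0,0,-0.7],[0,0,-0.7],[0,0,-0.7],[0,0,-0.5]],"angular":[[0,0,-0.1],[0,0,0],[0,0,0],[0,0,0],[0,0,0],[0,0,0]]}'
python3 - <<'E'
from h import *
print(bot.get_obs()['tool_pos'],bot.get_obs()['tcp_rot'])
E
```

```text
time: 2.8
tool_pos: [575.6, 96.3, 131.7]
tcp_rot: [-3.133, 0.005, 1.792]
contact_force: [-0.2, -0.2, 0.3]
grip_width: 91.7
[575.63392203  96.34811439 131.67523661] [-3.13273417  0.0054753   1.79184255]
```

```bash
python3 -m jog '{"xyz":[[0,-0.02,-0.6],[0,0,-0.6],[0,0,-0.6],[0,0,-0.4],[0,0,-0.1]],"angular":[[0,0,0],[0,0,0],[0,0,0],[0,0,0],[0,0,0]]}'
python3 - <<'E'
from h import *
p=snap("wrist","w2");snap("top","t2",(255,415,145,305),3.75)
E
```

```text
time: 3.3
tool_pos: [574.0, 97.8, 81.4]
tcp_rot: [-3.131, 0.005, 1.793]
contact_force: [0.5, -0.0, 1.1]
grip_width: 92.1
```

View pics/w2.png

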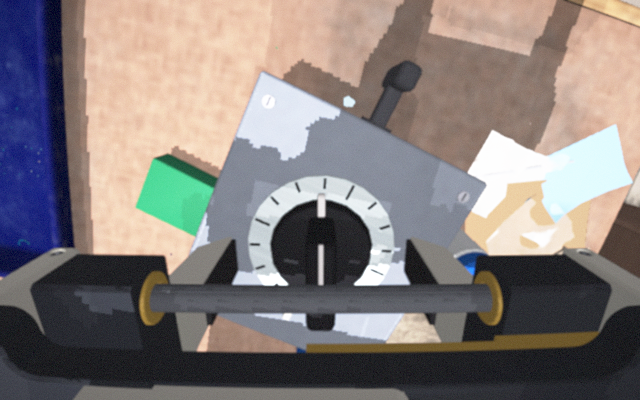

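View pics/t2.png

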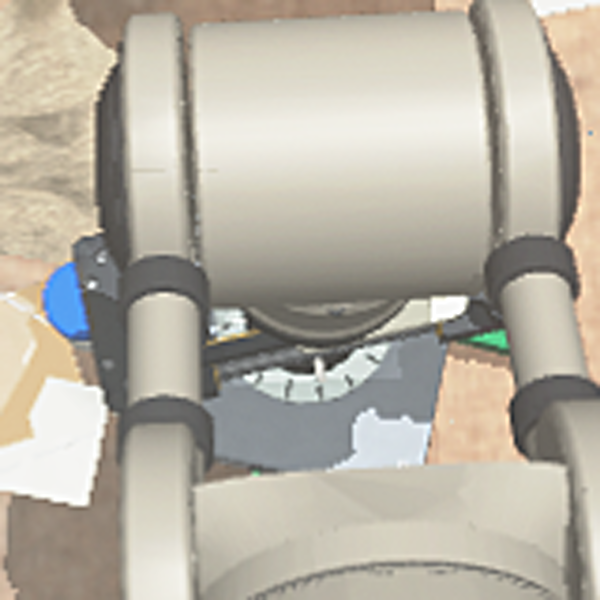

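The wrist view shows the bar at u≈320, centred between the fingers, with the nib at (322,205). I'll centre it slightly and close.

```bash
python3 -m jog '{"xyz":[[0.07,-0.1,0.1],[0,0,0],[0,0,0]],"angular":[[0,0,0],[0,0,0],[0,0,0]]}' && python3 -m jog '{"xyz":[[0,0,0],[0,0,0],[0,0,0],[0,0,0],[0,0,0],[0,0,0],[0,0,0],[0,0,0]],"angular":[[0,0,0],[0,0,0],[0,0,0],[0,0,0],[0,0,0],[0,0,0],[0,0,0],[0,0,0]]}' 1; python3 -c "
from h import *
o=bot.get_obs();print(o['moment'],o['contact_force'],o['tcp_rot'])"
```

```text
time: 3.7
tool_pos: [577.0, 95.4, 85.8]
tcp_rot: [-3.135, 0.006, 1.792]
contact_force: [0.2, -0.6, -0.1]
grip_width: 91.8
time: 4.5
tool_pos: [577.4, 95.4, 86.6]
tcp_rot: [-3.136, 0.006, 1.792]
contact_force: [0.2, 0.3, 0.2]
grip_width: 32.3
[0.09026587 0.01532952 0.03953404] [0.16510236 0.34070592 0.18024921] [-3.13609229  0.0057732   1.79219924]
```

```bash
python3 -m jog '{"xyz":[[-0.05,0,-0.1],[0,0,0],[0,0,0],[0,0,0],[0,0,0]],"angular":[[0,0,0],[0,0,0],[0,0,0],[0,0,0],[0,0,0]]}' ; python3 -c "
from h import *
o=bot.get_obs();print(o['moment'],o['contact_force'],o['tcp_rot'])
snap('wrist','w3')"
```

```text
time: 5.0
tool_pos: [575.5, 98.1, 84.2]
tcp_rot: [-3.136, 0.001, 1.792]
contact_force: [-0.3, 0.5, 0.3]
grip_width: 14.1
[ 0.18547997  0.09191341 -0.06611032] [-0.31410534  0.51072273  0.27038571] [-3.13560768e+00  1.37682820e-03  1.79173296e+00]
```

View pics/w3.png

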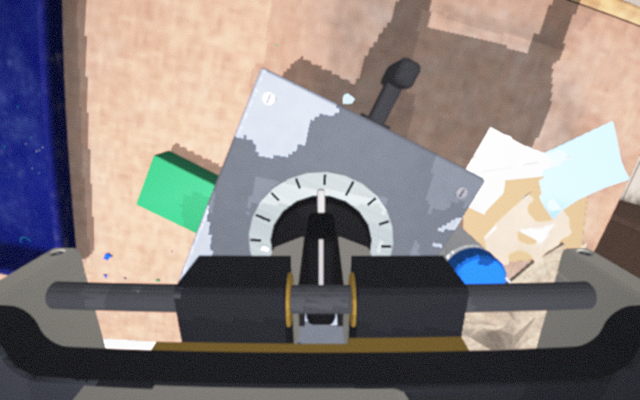

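Grip is firm at 14.1 mm. First I'll turn 0.4 rad right, inside the 0.6 rad that is known to be free.

```bash
cat > m.py <<'E'
from h import *
o=bot.get_obs();print('M',o['moment'].round(3),'F',o['contact_force'].round(1),'yaw',round(o['tcp_rot'][2],4),'t6',o['tau'][5].round(3),'pos',o['tool_pos'].round(1))
E
python3 -m jog '{"xyz":[[0,0,0],[0,0,0],[0,0,0],[0,0,0],[0,0,0],[0,0,0],[0,0,0],[0,0,0]],"angular":[[0,0,-0.5],[0,0,-0.5],[0,0,-0.5],[0,0,-0.5],[0,0,-0.5],[0,0,-0.5],[0,0,-0.5],[0,0,-0.3]]}' ; python3 m.py;python3 -m jog '{"xyz":[[0,0,0]],"angular":[[0,0,-0.2]]}'; python3 m.py
```

```text
time: 5.85
tool_pos: [575.5, 98.0, 84.2]
tcp_rot: [-3.135, 0.0, 1.377]
contact_force: [0.4, 1.9, 0.4]
grip_width: 13.9
M [0.251 0.036 0.087] F [0.4 1.9 0.4] yaw 1.3774 t6 -0.206 pos [575.5  98.   84.2]
time: 5.95
tool_pos: [575.5, 98.0, 84.2]
tcp_rot: [-3.135, 0.0, 1.355]
contact_force: [-0.1, 1.6, 0.6]
grip_width: 13.7
M [ 0.29  -0.004  0.064] F [-0.1  1.6  0.6] yaw 1.3552 t6 -0.127 pos [575.5  98.   84.2]
```

```bash
j(){ :; }; python3 -m jog '{"xyz":[[0,0,0],[0,0,0],[0,0,0]],"angular":[[0,0,-0.4],[0,0,-0.4],[0,0,-0.3]]}' >/dev/null; python3 m.py
python3 -m jog '{"xyz":[[0,0,0],[0,0,0]],"angular":[[0,0,-0.15],[0,0,-0.15]]}' >/dev/null; python3 m.py
python3 -m jog '{"xyz":[[0,0,0],[0,0,0]],"angular":[[0,0,-0.15],[0,0,-0.15]]}' >/dev/null; python3 m.py
```

```text
M [0.179 0.025 0.002] F [-0.7  0.5 -0.1] yaw 1.2355 t6 -0.281 pos [575.5  97.9  84.2]
M [0.153 0.042 0.096] F [-0.8  1.   0.9] yaw 1.2026 t6 -0.14 pos [575.5  97.9  84.2]
M [0.139 0.063 0.081] F [-0.5  1.   0.5] yaw 1.1694 t6 -0.167 pos [575.5  97.9  84.2]
```

```bash
cat > g.py <<'E'
import sys
from h import *
o=bot.get_obs();print('Mz',o['moment'][2].round(3),'F',o['contact_force'].round(1),'yaw',round(o['tcp_rot'][2],4),'t6',o['tau'][5].round(3),round(o['time'],2))
sys.exit(int(o['moment'][2]>0.17 or o['tau'][5]<-0.32))
E
python3 -m jog '{"xyz":[[0,0,0],[0,0,0]],"angular":[[0,0,-0.12],[0,0,-0.12]]}' >/dev/null; python3 g.py || exit
python3 -m jog '{"xyz":[[0,0,0],[0,0,0]],"angular":[[0,0,-0.12],[0,0,-0.12]]}' >/dev/null; python3 g.py || exit
python3 -m jog '{"xyz":[[0,0,0],[0,0,0]],"angular":[[0,0,-0.12],[0,0,-0.12]]}' >/dev/null; python3 g.py || exit
python3 -m jog '{"xyz":[[0,0,0],[0,0,0]],"angular":[[0,0,-0.12],[0,0,-0.12]]}' >/dev/null; python3 g.py || exit
python3 -m jog '{"xyz":[[0,0,0],[0,0,0]],"angular":[[0,0,-0.12],[0,0,-0.12]]}' >/dev/null; python3 g.py || exit
python3 -m jog '{"xyz":[[0,0,0],[0,0,0]],"angular":[[0,0,-0.12],[0,0,-0.12]]}' >/dev/null; python3 g.py || exit
```

```text
Mz 0.006 F [-0.1  0.5 -0.4] yaw 1.1421 t6 -0.12 6.85
Mz 0.052 F [0.2 2.4 0.4] yaw 1.1149 t6 -0.123 7.05
Mz 0.059 F [-0.1  1.5  0.9] yaw 1.0875 t6 -0.123 7.25
Mz 0.059 F [ 1.3  1.2 -0.4] yaw 1.0602 t6 -0.123 7.45
Mz 0.02 F [-0.8  0.8 -0.5] yaw 1.0327 t6 -0.123 7.65
Mz 0.066 F [-0.2  0.6  0.2] yaw 1.0053 t6 -0.123 7.85
```

Joint-6 torque is a clean signal, steady at −0.123 when free, so I'll use it as a tighter trigger.

```bash
sed -i 's/<-0.32/<-0.17/' g.py
python3 -m jog '{"xyz":[[0,0,0],[0,0,0]],"angular":[[0,0,-0.12],[0,0,-0.12]]}' >/dev/null; python3 g.py || exit
python3 -m jog '{"xyz":[[0,0,0],[0,0,0]],"angular":[[0,0,-0.12],[0,0,-0.12]]}' >/dev/null; python3 g.py || exit
python3 -m jog '{"xyz":[[0,0,0],[0,0,0]],"angular":[[0,0,-0.12],[0,0,-0.12]]}' >/dev/null; python3 g.py || exit
python3 -m jog '{"xyz":[[0,0,0],[0,0,0]],"angular":[[0,0,-0.12],[0,0,-0.12]]}' >/dev/null; python3 g.py || exit
python3 -m jog '{"xyz":[[0,0,0],[0,0,0]],"angular":[[0,0,-0.12],[0,0,-0.12]]}' >/dev/null; python3 g.py || exit
python3 -m jog '{"xyz":[[0,0,0],[0,0,0]],"angular":[[0,0,-0.12],[0,0,-0.12]]}' >/dev/null; python3 g.py || exit
python3 -m jog '{"xyz":[[0,0,0],[0,0,0]],"angular":[[0,0,-0.12],[0,0,-0.12]]}' >/dev/null; python3 g.py || exit
python3 -m jog '{"xyz":[[0,0,0],[0,0,0]],"angular":[[0,0,-0.12],[0,0,-0.12]]}' >/dev/null; python3 g.py || exit
```

```text
Mz 0.041 F [-0.1  1.1  0.3] yaw 0.9779 t6 -0.123 8.05
Mz 0.078 F [-0.2  0.4  1.1] yaw 0.9505 t6 -0.123 8.25
Mz 0.039 F [-0.   0.4  0.4] yaw 0.923 t6 -0.123 8.45
Mz 0.06 F [0.5 1.2 0.8] yaw 0.8957 t6 -0.123 8.65
Mz 0.052 F [0.2 1.1 1.1] yaw 0.8682 t6 -0.123 8.85
Mz 0.045 F [-0.7  1.3 -0.2] yaw 0.8408 t6 -0.123 9.05
Mz 0.044 F [-0.9  0.5  0.8] yaw 0.8134 t6 -0.123 9.25
Mz 0.004 F [-0.1  0.3  0.9] yaw 0.786 t6 -0.123 9.45
```

```bash
python3 -m jog '{"xyz":[[0,0,0],[0,0,0]],"angular":[[0,0,-0.12],[0,0,-0.12]]}' >/dev/null; python3 g.py || exit
python3 -m jog '{"xyz":[[0,0,0],[0,0,0]],"angular":[[0,0,-0.12],[0,0,-0.12]]}' >/dev/null; python3 g.py || exit
python3 -m jog '{"xyz":[[0,0,0],[0,0,0]],"angular":[[0,0,-0.12],[0,0,-0.12]]}' >/dev/null; python3 g.py || exit
python3 -m jog '{"xyz":[[0,0,0],[0,0,0]],"angular":[[0,0,-0.12],[0,0,-0.12]]}' >/dev/null; python3 g.py || exit
python3 -m jog '{"xyz":[[0,0,0],[0,0,0]],"angular":[[0,0,-0.12],[0,0,-0.12]]}' >/dev/null; python3 g.py || exit
python3 -m jog '{"xyz":[[0,0,0],[0,0,0]],"angular":[[0,0,-0.12],[0,0,-0.12]]}' >/dev/null; python3 g.py || exit
python3 -m jog '{"xyz":[[0,0,0],[0,0,0]],"angular":[[0,0,-0.12],[0,0,-0.12]]}' >/dev/null; python3 g.py || exit
python3 -m jog '{"xyz":[[0,0,0],[0,0,0]],"angular":[[0,0,-0.12],[0,0,-0.12]]}' >/dev/null; python3 g.py || exit
```

```text
Mz 0.054 F [-0.5  1.9 -0.4] yaw 0.7585 t6 -0.123 9.65
Mz 0.054 F [-0.9  0.6 -0.4] yaw 0.7311 t6 -0.123 9.85
Mz 0.028 F [ 0.2  1.3 -0.4] yaw 0.7037 t6 -0.123 10.05
Mz 0.092 F [-0.2  1.3  0.9] yaw 0.6764 t6 -0.091 10.25
Mz 0.138 F [-0.8  0.8  1. ] yaw 0.6492 t6 -0.024 10.45
Mz 0.238 F [-0.2  0.3  1. ] yaw 0.6221 t6 0.042 10.65
```

The stop is felt: contact at yaw ≈0.689, and the lean is now about 0.165 N m above friction (give ≈0.055, below 0.11). I'll take a picture.

```bash
python3 -c "
from h import *
p=snap('wrist','w4');print(proj(p,[[575.7,95.5,69]]),p)"
```

```text
[[318.48305385 246.16405657]] {'fx': 321.45213355040147, 'fy': 321.45213355040147, 'cx': 320.56776122999867, 'cy': 199.6488066501719, 'k1': -0.056541814534769225, 'rvec': array([-2.71920965, -0.87187725, -0.12920803]), 'tvec': array([-525.10550875, -238.4368837 ,  181.99722578])}
```

View pics/w4.png

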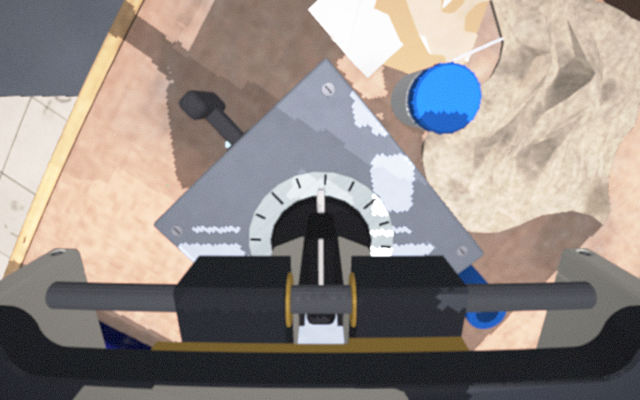

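The nib still lines up with the tool at (320,195), so the grip hasn't slipped. Now left three divisions, target yaw ≈ 0.689+1.178 = 1.867.

```bash
python3 -m jog '{"xyz":[[0,0,0],[0,0,0],[0,0,0],[0,0,0],[0,0,0],[0,0,0],[0,0,0],[0,0,0],[0,0,0],[0,0,0]],"angular":[[0,0,0.7],[0,0,0.7],[0,0,0.7],[0,0,0.7],[0,0,0.7],[0,0,0.7],[0,0,0.7],[0,0,0.7],[0,0,0.7],[0,0,0.7]]}' ; python3 m.py;python3 -m jog '{"xyz":[[0,0,0],[0,0,0],[0,0,0],[0,0,0]],"angular":[[0,0,0.7],[0,0,0.7],[0,0,0.7],[0,0,0.5]]}'; python3 m.py
```

```text
time: 11.7
tool_pos: [575.5, 98.0, 84.2]
tcp_rot: [-3.135, -0.001, 1.376]
contact_force: [-0.4, 0.9, 0.4]
grip_width: 14.1
M [ 0.092  0.024 -0.051] F [-0.4  0.9  0.4] yaw 1.3764 t6 0.943 pos [575.5  98.   84.2]
time: 12.1
tool_pos: [575.5, 98.0, 84.2]
tcp_rot: [-3.135, -0.002, 1.658]
contact_force: [-1.3, 1.6, 0.4]
grip_width: 14.5
M [ 0.08   0.047 -0.073] F [-1.3  1.6  0.4] yaw 1.6581 t6 0.465 pos [575.5  98.   84.2]
```

Remaining 0.209 rad = 2.0 units.

```bash
python3 -m jog '{"xyz":[[0,0,0],[0,0,0],[0,0,0],[0,0,0],[0,0,0]],"angular":[[0,0,0.5],[0,0,0.5],[0,0,0.5],[0,0,0.25],[0,0,0]]}' ; python3 m.py
```

```text
time: 12.6
tool_pos: [575.5, 98.2, 84.2]
tcp_rot: [-3.135, -0.002, 1.847]
contact_force: [0.6, 1.0, 1.2]
grip_width: 14.0
M [0.108 0.044 0.038] F [0.6 1.  1.2] yaw 1.8472 t6 -0.238 pos [575.5  98.2  84.2]
```

```bash
python3 -m jog '{"xyz":[[0,0,0],[0,0,0],[0,0,0]],"angular":[[0,0,0.2],[0,0,0],[0,0,0]]}' ; python3 m.py;python3 -c "
from h import *
p=snap('wrist','w5')"
```

```text
time: 12.9
tool_pos: [575.5, 98.1, 84.2]
tcp_rot: [-3.135, -0.002, 1.868]
contact_force: [-0.7, 1.3, 0.4]
grip_width: 13.9
M [0.089 0.016 0.04 ] F [-0.7  1.3  0.4] yaw 1.8677 t6 0.018 pos [575.5  98.1  84.2]
```

View pics/w5.png

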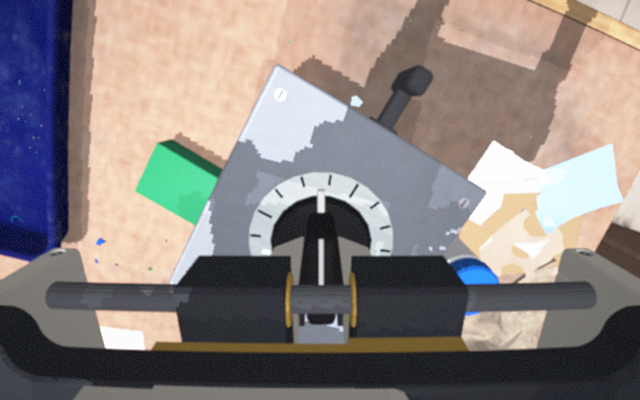

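The nib is still aligned with the jaws at (320,198), yaw 1.868. Now right one division, to 1.475.

```bash
python3 -m jog '{"xyz":[[0,0,0],[0,0,0],[0,0,0],[0,0,0],[0,0,0],[0,0,0],[0,0,0],[0,0,0],[0,0,0]],"angular":[[0,0,-0.5],[0,0,-0.5],[0,0,-0.5],[0,0,-0.5],[0,0,-0.5],[0,0,-0.5],[0,0,-0.5],[0,0,0],[0,0,0]]}' ; python3 m.py
```

```text
time: 13.85
tool_pos: [575.5, 98.0, 84.2]
tcp_rot: [-3.135, -0.002, 1.486]
contact_force: [-0.6, 1.8, 0.8]
grip_width: 14.0
M [ 0.089  0.018 -0.03 ] F [-0.6  1.8  0.8] yaw 1.486 t6 0.032 pos [575.5  98.   84.2]
```

```bash
python3 -m jog '{"xyz":[[0,0,0],[0,0,0]],"angular":[[0,0,-0.1],[0,0,0]]}' ; python3 -m jog '{"xyz":[[0,0,0],[0,0,0],[0,0,0],[0,0,0],[0,0,0],[0,0,0],[0,0,0]],"angular":[[0,0,0],[0,0,0],[0,0,0],[0,0,0],[0,0,0],[0,0,0],[0,0,0]]}' -1; python3 m.py
```

```text
time: 14.05
tool_pos: [575.5, 98.0, 84.2]
tcp_rot: [-3.135, -0.001, 1.476]
contact_force: [-0.7, 1.1, 1.3]
grip_width: 13.8
time: 14.75
tool_pos: [575.6, 97.4, 84.0]
tcp_rot: [-3.135, -0.001, 1.477]
contact_force: [0.7, -0.4, 0.3]
grip_width: 65.1
M [ 0.019  0.041 -0.003] F [ 0.7 -0.4  0.3] yaw 1.477 t6 0.0 pos [575.6  97.4  84. ]
```

```bash
python3 -m jog '{"xyz":[[0,0,0],[0,0,0.7],[0,0,1],[0,0,1],[0,0,0.6],[-0.8,0.17,0],[-0.8,0.17,0],[-0.8,0.17,0],[-0.8,0.17,0],[-0.8,0.17,0]],"angular":[[0,0,0],[0,0,0],[0,0,0],[0,0,0],[0,0,0],[0,0,-0.25],[0,0,-0.25],[0,0,-0.25],[0,0,-0.25],[0,0,-0.25]]}' ; python3 -c "
from h import *
print(proj(camera_params('wrist'),[[473.1,119.2,66]]))
p=snap('wrist','w6')"
```

```text
time: 15.75
tool_pos: [493.8, 114.2, 151.5]
tcp_rot: [-3.135, -0.001, 1.34]
contact_force: [-0.1, -0.3, 0.7]
grip_width: 91.2
[[320.33168431 179.88160661]]
```

View pics/w6.png

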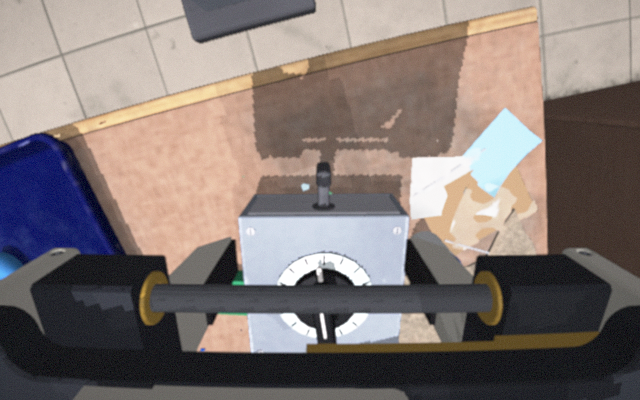

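The wrist view shows the post top at about (323,170), the box edges parallel to the jaws, and the nib at (320,267).

```bash
python3 -c "
from h import *
p=camera_params('wrist')
for q in ((323,168),(323,172),(323,176)): print(onz(p,q,66))
i=cv2.imread('pics/w6_raw.png');cv2.imwrite('pics/w6z.png',cv2.resize(i[140:290,230:420],None,fx=4,fy=4,interpolation=cv2.INTER_CUBIC))
for q in((243,215),(405,215)):print(onz(p,q,66))"
```

```text
[461.42279216 123.98841069  66.        ]
[464.48960658 123.26691422  66.        ]
[467.57788158 122.54040315  66.        ]
[483.96670998  52.1337658   66.        ]
[514.3090435  179.82940932  66.        ]
```

View pics/w6z.png

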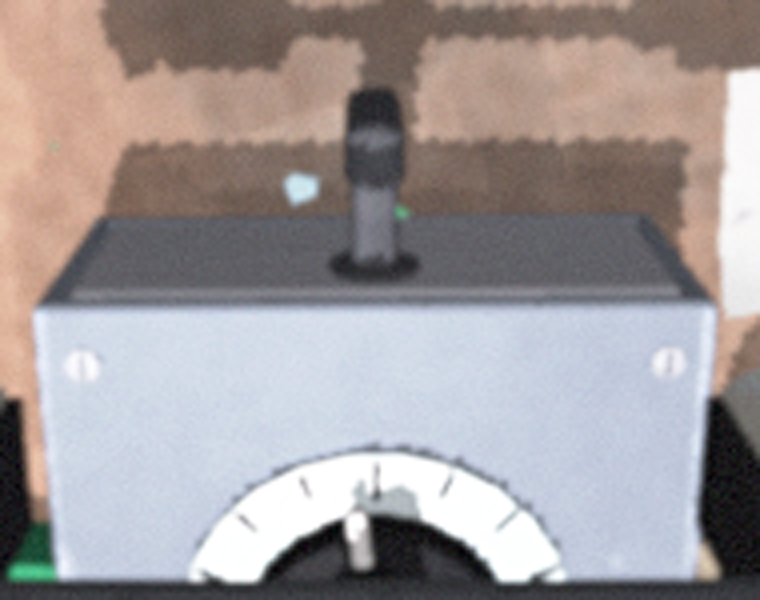

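```bash
python3 -m jog '{"xyz":[[-0.55,0.18,0],[-0.55,0.18,0],[0,0,-0.8],[0,0,-0.9],[0,0,-0.9],[0,0,-0.9]],"angular":[[0,0,0.08],[0,0,0],[0,0,0],[0,0,0],[0,0,0],[0,0,0]]}' ; python3 -c "
from h import *
p=snap('wrist','w7')"
```

```text
time: 16.4
tool_pos: [470.3, 122.9, 82.3]
tcp_rot: [-3.14, -0.003, 1.35]
contact_force: [0.3, -0.7, -0.0]
grip_width: 91.4
```

View pics/w7.png

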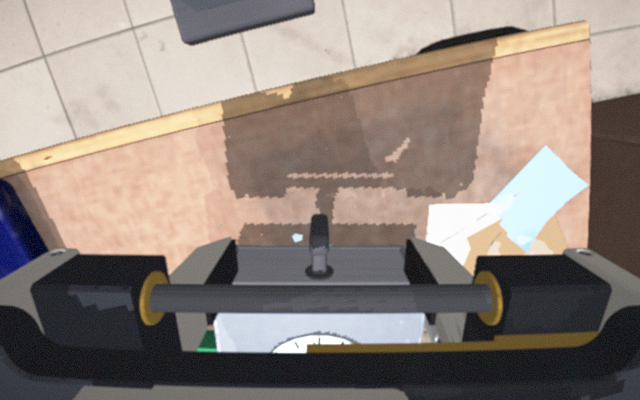

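The post is at u≈319, centred between the fingers. I'll go down and close.

```bash
python3 -m jog '{"xyz":[[0.08,-0.02,-0.7],[0,0,-0.7],[0,0,-0.6],[0,0,-0.4],[0,0,0]],"angular":[[0,0,0],[0,0,0],[0,0,0],[0,0,0],[0,0,0]]}'; python3 -m jog '{"xyz":[[0,0,0],[0,0,0],[0,0,0],[0,0,0],[0,0,0],[0,0,0],[0,0,0],[0,0,0],[0,0,0],[0,0,0]],"angular":[[0,0,0],[0,0,0],[0,0,0],[0,0,0],[0,0,0],[0,0,0],[0,0,0],[0,0,0],[0,0,0],[0,0,0]]}' 1;  python3 -m jog '{"xyz":[[0,0,0],[0,0,0]],"angular":[[0,0,0],[0,0,0]]}'; python3 m.py
```

```text
time: 16.95
tool_pos: [471.1, 122.4, 30.6]
tcp_rot: [-3.136, -0.001, 1.351]
contact_force: [0.3, 0.4, 0.2]
grip_width: 91.6
time: 17.95
tool_pos: [472.7, 122.6, 33.1]
tcp_rot: [-3.14, -0.003, 1.351]
contact_force: [0.5, 0.4, -0.4]
grip_width: 16.0
time: 18.15
tool_pos: [472.3, 121.4, 33.1]
tcp_rot: [-3.139, -0.001, 1.352]
contact_force: [0.5, 2.1, 0.3]
grip_width: 11.9
M [ 0.47  -0.036  0.014] F [0.5 2.1 0.3] yaw 1.3516 t6 -0.027 pos [472.3 121.4  33.1]
```

```bash
python3 -m jog '{"xyz":[[-0.1,0.022,0],[-0.1,0.022,0],[-0.1,0.022,0],[0,0,0]],"angular":[[0,0,0],[0,0,0],[0,0,0],[0,0,0]]}'; python3 m.py
```

```text
time: 18.55
tool_pos: [466.8, 122.7, 33.1]
tcp_rot: [-3.141, -0.001, 1.352]
contact_force: [-0.0, -1.2, 0.4]
grip_width: 12.0
M [-0.13  -0.006 -0.02 ] F [-0.  -1.2  0.4] yaw 1.3515 t6 -0.02 pos [466.8 122.7  33.1]
```

It's unlocked: the handle moved 5.6 mm with almost no resistance. I'll pull on to the end.

```bash
python3 -m jog '{"xyz":[[-0.3,0.067,0],[-0.3,0.067,0],[-0.3,0.067,0],[-0.3,0.067,0],[-0.3,0.067,0],[-0.2,0.045,0],[-0.15,0.034,0],[0,0,0]],"angular":[[0,0,0],[0,0,0],[0,0,0],[0,0,0],[0,0,0],[0,0,0],[0,0,0],[0,0,0]]}'; python3 m.py
```

```text
time: 19.35
tool_pos: [425.9, 132.1, 33.1]
tcp_rot: [-3.141, -0.001, 1.352]
contact_force: [0.9, -0.7, -1.1]
grip_width: 11.6
M [-0.105 -0.049 -0.009] F [ 0.9 -0.7 -1.1] yaw 1.3519 t6 -0.019 pos [425.9 132.1  33.1]
```

Pulled 47.6 mm so far. I'll ease it onto the end stop.

```bash
python3 -m jog '{"xyz":[[-0.08,0.018,0],[-0.08,0.018,0],[0,0,0]],"angular":[[0,0,0],[0,0,0],[0,0,0]]}'; python3 m.py;python3 -m jog '{"xyz":[[-0.08,0.018,0]],"angular":[[0,0,0]]}'; python3 m.py
```

```text
time: 19.65
tool_pos: [423.7, 132.6, 33.1]
tcp_rot: [3.14, -0.001, 1.352]
contact_force: [0.6, -0.1, -0.6]
grip_width: 11.6
M [ 0.022  0.19  -0.036] F [ 0.6 -0.1 -0.6] yaw 1.3519 t6 -0.032 pos [423.7 132.6  33.1]
time: 19.75
tool_pos: [423.7, 132.6, 33.2]
tcp_rot: [3.137, -0.002, 1.352]
contact_force: [11.0, -5.5, -8.7]
grip_width: 11.7
M [-0.91  -1.283 -0.071] F [11.  -5.5 -8.7] yaw 1.352 t6 -0.094 pos [423.7 132.6  33.2]
```

It's at the end: 49.9 mm of travel and the force rises to 11 N. I'll release and lift.

```bash
python3 -m jog '{"xyz":[[0,0,0],[0,0,0],[0,0,0],[0,0,0],[0,0,0],[0,0,0]],"angular":[[0,0,0],[0,0,0],[0,0,0],[0,0,0],[0,0,0],[0,0,0]]}' -1; python3 -m jog '{"xyz":[[0,0,0.6],[0,0,1],[0,0,1],[0,0,1],[0,0,1],[0,0,1],[0,0,0]],"angular":[[0,0,0],[0,0,0],[0,0,0],[0,0,0],[0,0,0],[0,0,0],[0,0,0]]}'; python3 -c "
from h import *
snap('wrist','w8');snap('top','t8',(255,415,145,305),3.75)"
```

```text
time: 20.35
tool_pos: [422.3, 132.9, 33.2]
tcp_rot: [3.14, -0.001, 1.352]
contact_force: [0.5, -0.7, -0.1]
grip_width: 55.3
time: 21.05
tool_pos: [420.3, 132.9, 148.7]
tcp_rot: [-3.14, -0.0, 1.352]
contact_force: [0.2, 0.2, 0.3]
grip_width: 91.7
```

View pics/w8.png

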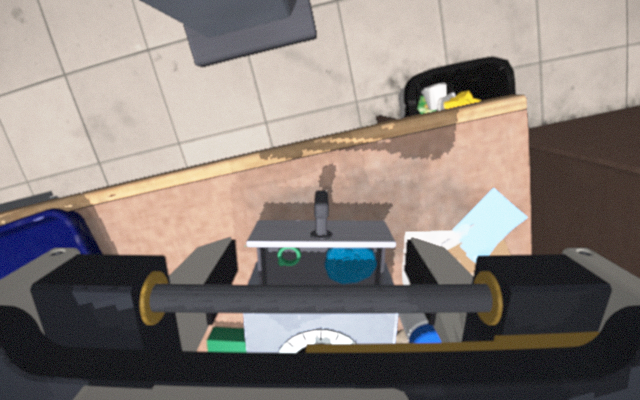

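View pics/t8.png

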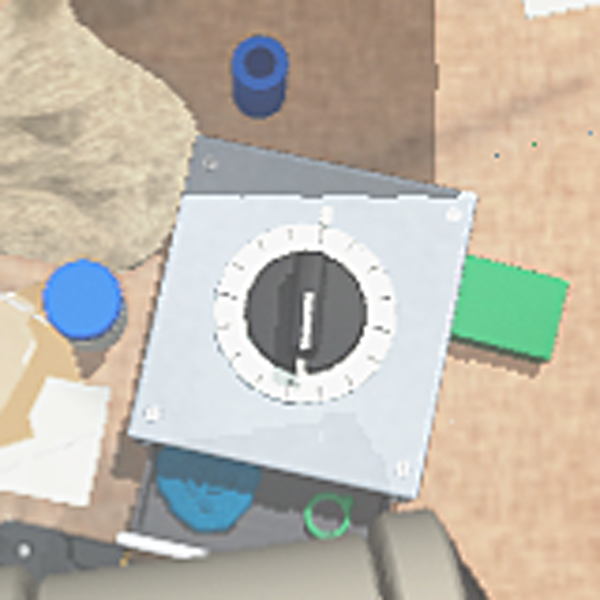

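The drawer is open with its contents visible. The jar, tube and block sit at the same pixels as before, and the dial stayed where I left it. I'm handing in.

```bash
python3 -c "
from plant import bot
print(bot.close_job())"
```

```text
the job is handed in; nothing more can be done
None
```

The drawer unlocked on the first try. It is pulled out to its end and left open, and the job was handed in at about 21 s with the arm clear of everything.

**Dial turns**
- **Stop:** I turned the dial right until the torque rose above its steady friction, at tool yaw about 0.689. I leaned on it only to a give of about 0.055 rad, judged from the torque and below the 0.11 limit.
- **Left three divisions:** to yaw 1.868, which is 1.179 rad from the stop (target 1.178).
- **Right one division:** to yaw 1.476, which is 0.392 rad (target 0.393).
- **Grip:** the pointer nib stayed lined up with the jaws in the pictures at the stop and after the left turn, so the bar did not slip.

**Drawer:** it slid almost without resistance for 49.9 mm, then came up hard against its end at about 14 N total.

**Last checks**
- In the final top and wrist pictures the drawer is open. The jar, tube and block are at the same pixels as at the start.
- The wrist and top cameras disagreed by about 3 mm on the box position. I used a value between them, and both grasps seated properly.
- I did not separately measure the drawer's opening in a picture after letting go. The 49.9 mm comes from the arm's travel.

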